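# Clamp a lens barrel in the pinned vee-block fixture

### The job

Clamp the long lens barrel in the vee-block fixture: lift it out of its pine block and lay it level in the two vees, centred lengthways, its wide bright flange on the robot's side. Take the top plate by its boss from the sloping rest, level it and lower it gently, neither cocked nor dropped, over both guide pins until it is fully home on their collars, and let go. Then push the toggle clamp's handle right down, so that the clamp's rubber foot presses on the boss, and leave everything else on the board where it is.

Things in the scene. Friction and masses are not known exactly. Their poses are not given: they have to be found in the camera images.
- fixture: Vee-block fixture, fixed. Origin on the board below the middle of its two vees; x along the vees (away from the robot), y (left) along the line of guide pins towards the toggle clamp, z up. Black base plate 110 mm (x) by 335 mm (y -115 to +220), 12 mm high. An aluminium riser block 50 x 80 mm, centred at y = 175 mm, 134 mm high, carries the clamp.
- vee_center (a point): Where the barrel's centre belongs: on the axis of a barrel lying in the vees, midway between them, 50 mm above the board. Axes as the fixture's. The two 90-degree vee saddles are 18 mm thick in x, at x = -38 and +38 mm, 82 mm wide, 42 mm high; between them 58 mm is clear for fingers.
- pin_left (a point): Tip of the steel guide pin at the fixture's x = 0, y = +84 mm, 110 mm above the board. 16 mm diameter up to 96 mm high, then a bullet nose ending 6 mm wide. It stands on a collar of 28 mm diameter whose flat top, where the plate seats, is 75 mm above the board.
- pin_right (a point): Tip of the like guide pin, with the like collar, at the fixture's x = 0, y = -84 mm.
- clamp_arm (a joint): Toggle clamp's arm, rad: 0 = open (arm stands up, leaning 15 degrees away from the vees; starts so), 1.83 = closed (arm level, the rubber foot at its end pressing on the middle of the boss, 134 mm high). Open, its top is 320 mm high and its foot at the fixture's y = 158 mm. The handle drives it through a link; pushing the handle all the way down locks it.
- clamp_pivot (a point): The clamp arm's pivot, at the fixture's x = 0, y = 150, z = 165 mm; the foot is 150 mm from it. Axes as the fixture's.
- handle_grip (a point): Point on the axis of the clamp handle's round black grip (21 mm diameter, reaching 60 mm inwards and 25 mm outwards of this point). Open (at the start) it is at the fixture's y = 235, z = 254 mm, the handle rising outwards at 55 degrees; closed at y = 265, z = 185 mm, the handle level, pointing to the fixture's +y. Stiff (some 5 to 10 N here), it stays where it is left.
- barrel_center (a point): The long lens barrel (about 400 g): centre of its black body, on its axis. Body 50 mm diameter, 120 mm long; at its -x end a bright flange, 60 mm diameter, 12 mm thick; at its +x end a steel ring, 42 mm diameter, 10 mm long. x along the axis, flange to ring. It starts level in the pine block, axis 56 mm above the board, flange towards the robot.
- barrel_flange (a point): Centre of the barrel's flange, on the axis, 66 mm to the -x of barrel_center.
- cradle: Pine storage block, fixed, holding the barrel in two notched cheeks (18 mm thick, at x = -38 and +38 mm, 82 mm wide, 48 mm high) on a base 130 x 100 x 18 mm. Origin on the board under its centre; x along the barrel.
- boss_center (a point): Top plate (black, about 500 g), at the centre of the bare aluminium boss it is gripped by. Axes: x across the plate, y along its two holes, z out of its upper face. Boss 40 mm (x) by 26 mm (y) by 45 mm high on the plate's middle; this point is 20 mm below its top, 39 mm above the plate's underside, and 114 mm above the board when the plate is home.
- top_plate: The top plate; origin at the middle of its underside, axes as boss_center. 70 mm (x) by 200 mm (y) by 14 mm, with 18.4 mm through holes at y = +84 and -84 mm for the guide pins. It starts on the sloping rest: x rising away from the robot, z leaning 30 degrees from vertical towards the robot.
- rest: Bent-aluminium sloping rest, fixed; face at 30 degrees, 150 mm wide, so that the plate overhangs 25 mm or so at each end; low lip (10 mm) on the robot's side. Origin on the board under it.
- cube_mount: Bystander: beam-splitter cube on a black post with a flat 75 x 50 mm foot, 119 mm tall. Origin at the middle of its underside.
- bracket: Bystander: bent aluminium angle bracket with a window, 50 mm wide, 104 mm tall. Origin at the middle of its underside.
- driver: Bystander: black-handled driver, 180 mm long, lying down. Origin at the middle of its underside.
- short_tube: Bystander: short black lens tube with a bright rim, 42 mm diameter, 63 mm tall, standing on end. Origin at the middle of its underside.
- lock_ring: Bystander: black threaded ring, 64 mm diameter, 9 mm thick, lying flat. Origin at the middle of its underside.
- screw_tray: Bystander: grey two-part tray of screws, 110 x 80 x 28 mm. Origin at the middle of its underside.
- fork: Bystander: slotted black clamping fork, 85 x 34 x 10 mm, lying flat. Origin at the middle of its underside.
There are look-alikes about, which are no part of the job. Leave any yellow look-alike of the top_plate alone.

How it is judged:
By the outcome, as a careful person would: the job done as asked, in the order asked, and still so for the second after the job is handed in, with the robot touching nothing.
It also fails if it takes over 69 s, if anything falls off the work surface, if the arm or the gripper's body presses on something with over 40 N, if the wrist force passes 120 N, or if a joint passes its speed limit or range.

### The arm

A 6-joint arm with a two-finger parallel gripper is mounted at the origin on the work surface. World frame = base frame: x ahead of the robot, y to its left, z up, the work surface at z = 0. Lengths are in m, angles in rad, forces in N, time in s.
With the tool pointing down it reaches from about 0.35 to 0.85 m from the base axis. Payload 8.1 kg.
Tool frame: the origin (TCP) lies between the finger pads; the fingertips stand 11 mm ahead of it and the grasp point (between the pads) lies 8 mm behind it (robot.tips_ahead is the distance from the TCP to the fingertips, in m); z points along the fingers, y is the line along which they close (so a half turn about z gives the same grasp; the last joint's range is limited). The gripper opens to 93 mm and grips with 3 to 60 N. Pads are 15 mm wide; open, the fingers measure 128 mm over their backs; the gripper's body (75 mm by 188 mm) begins 65 mm behind the grasp point.
Start: joints at [1.059, 0.13, 1.488, -0, 1.523, -0.085], TCP at [0.248, 0.546, 0.23] pointing down, gripper open.
Joint ranges: [-2.96, 2.96], [-0.89, 2.26], [0.02, 2.5], [-1.34, 4.48], [0, 2.73], [-2.66, 2.66]. Speed limits (rad/s): [2.39, 2.39, 2.79, 3.14, 3.14, 3.14].

### API

Orientations are given as a rotation vector (axis times angle).
In Python, from plant import robot gives the robot as it stands. The module is installed in compiled form; this text tells all that it offers.
- The arm moves only by the tool move_arm, never from a script. Its argument "deltas" is one flat list of numbers, 7 for each row, row after row: the shift along the tool's x, y, z in m, then the turn, a rotation vector about the tool's x, y, z in rad, then the opening, from 0 (shut) to 1 (fully open). A call has 1 to 12 rows; each row is the pose to reach, as a shift and turn from the pose commanded when the call began, along the tool's axes at that moment; what a row does not reach only later rows make up. A row lasts 1/8 s, in which the tool goes at most 62.5 mm and 10.7 degrees, less where a joint would pass 70% of its speed; a pose out of reach is approached as far as the arm can. A call with a gripper value outside its range is refused whole. The fingers move at their own pace and stop on an object; "squeeze" is the grip in N (left out, the last holds). Time passes only in rows, so rows that repeat a pose let the fingers close. It gives the time, the measured TCP pose, the force, the opening and the grip force at its end, in the units of the state.
- robot.read_state(): the state, without advancing time (a new reading comes with each control period).
- robot.read_camera(name): name is "side" or "top" or "wrist"; returns (picture, depth): 400x640x3 uint8, red, green, blue; 400x640 float32, m along the optical axis (not along the pixel's ray), 0 where there is no reading.
- robot.camera_model(name): a dict with "K" (3x3 intrinsics, pixels), "R" (3x3) and "t" (3): a world point X has camera coordinates R X + t; the wrist camera has in their place "tool_from_camera" (4x4, takes a point from camera to tool coordinates, whose origin is the TCP and whose axes are the flange's). Camera axes: x right, y down, z forward; pixel columns grow to the right and rows downward; lengths in m; the calibration is good to about 2 mm. The wrist camera is an equidistant fisheye: a pixel r from the principal point sees the ray r / f radians off the axis. A picture is of the moment at which its call begins: read the wrist's pose just before it. camera_model takes no time and is no camera call.
- robot.close_job(): hands the job in; it is judged then, once.
Trained networks look in the newest picture that a camera, given by its name, has taken for a name from the list of things; names that differ only in an ending like _2 or _b are one class to them, and where a whole thing is asked for, a point or a joint stands for the part that bears it (a point fixed in the world has none). Each returns a list of dicts, best first, with "confidence" (0 to 1); they miss things now and then, are a little off and sometimes report something else, mostly with a low value. They report only what shows in the picture. A call takes as long as a camera call. They do not tell look-alikes from the thing itself.
- robot.recognise(camera, label): "uv" ([column, row] in pixels, amid what is visible of it).
The state is a dict: "t": time; "q": joint angles; "dq": joint speeds; "joint_torque": joint torques, N m; "tool_pos": TCP position; "orientation": TCP orientation; "force": force on the tool from outside, world axes, zero at the start; "wrist_torque": the same for the moment, N m; "opening": finger opening in m; "gripper_force": force on a finger pad.
Only numpy, scipy, OpenCV 4.12 (cv2) and the standard library are available. Lean on these libraries where they do the work, as an engineer would, in place of code of your own. Each camera call takes 0.05 s, during which the arm holds its last target. There are 200 camera calls.

## Working session

There is one attempt and no reset: what is moved stays moved. The work goes in short steps, Python scripts to look and compute and a tool call to move; the robot and the scene stay as the last step left them, time stands still between calls to the robot, and variables do not carry over. Pictures are saved under pics/ and viewed, at most 12 in all, crops included, and the job is handed in when it is done.

Besides the shell and the picture viewer there is one more tool, called after "Call:" as name(argument=value, ...), one argument or row to a line, values as JSON. move_arm: Moves the arm, as the interface text tells. Its arguments: {"type":"object","properties":{"deltas":{"type":"array","items":{"type":"number"}},"squeeze":{"type":"number"}},"required":["deltas"]}

```bash
mkdir -p pics; cat > h.py <<'E'
import numpy as np, cv2
from scipy.spatial.transform import Rotation as Rn
from plant import robot
def bp(cam,uv,depth,m=None):
    m=m or robot.camera_model(cam); K=np.array(m["K"]);R=np.array(m["R"]);t=np.array(m["t"])
    u,v=np.atleast_2d(uv).T; z=depth[np.round(v).astype(int),np.round(u).astype(int)]
    p=np.stack([(u-K[0,2])/K[0,0]*z,(v-K[1,2])/K[1,1]*z,z],1)
    return (p-t)@R
def cloud(cam,depth):
    v,u=np.mgrid[0:400,0:640]
    return bp(cam,np.stack([u.ravel(),v.ravel()],1),depth).reshape(400,640,3)
def save(n,im): cv2.imwrite("pics/"+n+".png",im[...,::-1])
E
python3 - <<'E'
from h import *
s=robot.read_state();print({k:np.round(v,3) for k,v in s.items()})
for c in ("top","side"):
    p,d=robot.read_camera(c);save(c+"0",p);np.save(c+"0.npy",d)
    np.set_printoptions(precision=3,suppress=True)
    m=robot.camera_model(c);print(c,m)
    X=cloud(c,d)
    for l in ["fixture","barrel_center","barrel_flange","boss_center","top_plate","cradle","rest","pin_left","pin_right","handle_grip","clamp_pivot","cube_mount","bracket","short_tube"]:
        r=robot.recognise(c,l)
        for o in r[:3]:
            u,v=np.clip(np.round(o["uv"]).astype(int),0,[639,399]); print(l,round(o["confidence"],2),u,v,X[v,u])
print(robot.camera_model("wrist"))
E
```

```text
{'t': np.float64(0.0), 'q': array([ 1.059,  0.131,  1.489,  0.   ,  1.523, -0.085]), 'dq': array([ 0.001, -0.001, -0.002, -0.001,  0.001, -0.   ]), 'joint_torque': array([ 3.0000e-03, -5.5983e+01, -4.9176e+01,  7.7000e-02,  3.5000e-02,
       -0.0000e+00]), 'tool_pos': array([0.248, 0.546, 0.229]), 'orientation': array([-6.65e-01, -3.07e+00,  3.00e-03]), 'force': array([-0.495,  0.658,  0.5  ]), 'wrist_torque': array([ 0.01 ,  0.018, -0.006]), 'gripper_force': np.float64(0.0), 'opening': np.float64(0.093)}
top {'K': array([[448.747,   0.   , 320.515],
       [  0.   , 448.747, 202.304],
       [  0.   ,   0.   ,   1.   ]]), 'R': array([[ 0.004, -1.   , -0.004],
       [-0.996, -0.003, -0.091],
       [ 0.091,  0.004, -0.996]]), 't': array([-0.065,  0.512,  1.258])}
fixture 0.67 246 196 [0.525 0.143 0.067]
barrel_center 0.6 377 224 [ 0.448 -0.217  0.076]
barrel_flange 0.65 383 222 [ 0.454 -0.233  0.08 ]
boss_center 0.91 411 164 [ 0.61  -0.307  0.1  ]
boss_center 0.74 434 301 [ 0.241 -0.372  0.059]
boss_center 0.52 371 221 [ 0.46  -0.207  0.017]
top_plate 0.71 412 168 [ 0.598 -0.309  0
[... 1683 characters left out ...]
grip 0.3 269 186 [0.509 0.209 0.018]
handle_grip 0.3 392 334 [ 0.409 -0.491  0.006]
clamp_pivot 0.96 271 186 [0.519 0.211 0.012]
cube_mount 0.97 215 180 [0.347 0.302 0.063]
cube_mount 0.57 260 127 [0.512 0.239 0.243]
bracket 0.56 372 193 [ 0.767 -0.064  0.026]
short_tube 0.56 291 248 [ 0.366 -0.133  0.05 ]
short_tube 0.45 272 185 [0.522 0.208 0.018]
short_tube 0.17 396 242 [ 0.59  -0.328  0.085]
{'K': array([[309.707,   0.   , 320.695],
       [  0.   , 309.707, 200.221],
       [  0.   ,   0.   ,   1.   ]]), 'tool_from_camera': array([[ 0.   , -0.964, -0.267,  0.073],
       [ 1.   ,  0.001, -0.001,  0.001],
       [ 0.001, -0.267,  0.964, -0.155],
       [ 0.   ,  0.   ,  0.   ,  1.   ]])}
```

View pics/top0.png

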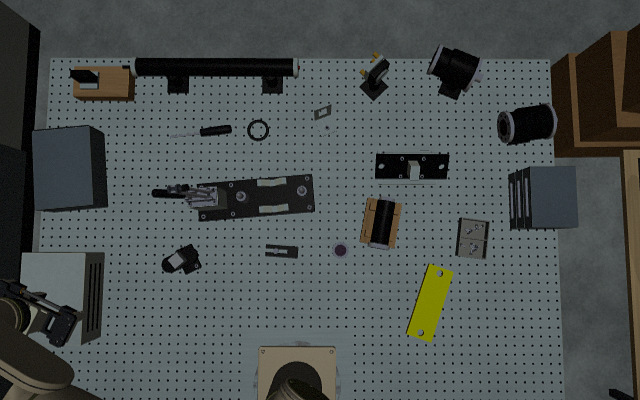

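View pics/side0.png

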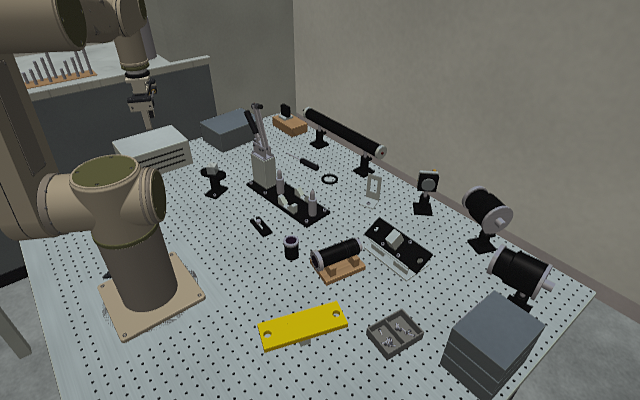

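The top view shows the fixture around (255,195) with the clamp at (200,195), the barrel in the pine block at (380,222), the black plate on its rest at (412,168), and the yellow look-alike at (430,303). In the side view the barrel is at (337,252) and the plate's boss at (396,240).

Candidates (top picture):
- **Plate:** black with bare boss at (412,168), or yellow at (430,303). I choose the black one.
- **Barrel:** in the pine block at (380,222), or the large mounted tubes at (215,68), (455,68) and (527,123), or the short tube at (341,250). I choose the one in the pine block.

```bash
python3 - <<'E'
from h import *
np.set_printoptions(precision=4,suppress=True)
p=cv2.imread("pics/top0.png");d=np.load("top0.npy");X=cloud("top",d)
ds=np.load("side0.npy");S=cloud("side",ds)
cv2.imwrite("pics/crop0.png",cv2.resize(p[145:265,345:465],None,fx=5,fy=5,interpolation=cv2.INTER_CUBIC))
def sel(X,x0,x1,y0,y1,z0,z1):
    P=X.reshape(-1,3);m=(P[:,0]>x0)&(P[:,0]<x1)&(P[:,1]>y0)&(P[:,1]<y1)&(P[:,2]>z0)&(P[:,2]<z1);return P[m]
print("board z",np.median(sel(X,.3,.4,-.05,.2,-.03,.008)[:,2]),np.median(sel(S,.3,.4,-.05,.2,-.03,.03)[:,2]))
def rect(P):
    c,(w,h),a=cv2.minAreaRect((P[:,:2]*1000).astype(np.float32));return np.round(c,1),round(w,1),round(h,1),round(a,2),len(P)
print("base",rect(sel(X,.42,.62,-.02,.32,.008,.02)))
for n,C in(("t",X),("s",S)):
  P=sel(C,.4,.65,-.02,.33,.085,.125)
  # pins: two clusters + riser
  k=cv2.connectedComponents
  from scipy.cluster.hierarchy import fclusterdata
  l=fclusterdata(P[:,:2],.015,"distance")
  for i in set(l):
    q=P[l==i]
    if len(q)>2: print(n,"pin?",len(q),q.mean(0),q[:,2].max(), rect(q))
  print(n,"riser",rect(sel(C,.4,.65,.1,.33,.125,.14)))
  h=sel(C,.4,.65,.1,.4,.18,.34);print(n,"handle top",h[h[:,2]>.3].mean(0) if (h[:,2]>.3).any() else None)
  b=sel(C,.36,.56,-.32,-.14,.065,.1);print(n,"barrel top",rect(b),b[:,2].max())
  r=b[b[:,2]>.078];print(n,"flange?",r.mean(0) if len(r) else None)
  w=sel(C,.53,.68,-.42,-.2,.02,.16);print(n,"plate",rect(w),w[:,2].max())
  t=w[w[:,2]>.1];print(n,"boss",rect(t),t.mean(0))
E
```

```text
board z 0.0008225238080116957 0.0020327703170362546
base (array([512.3, 139.5]), 318.4, 186.8, 86.96, 2815)
t pin? 29 [ 0.5385 -0.0111  0.1037] 0.11513131388891287 (array([539.3, -11.6]), 13.2, 14.6, 84.71, 29)
t pin? 32 [0.5226 0.1543 0.1025] 0.11608367010647151 (array([522.7, 155. ]), 10.9, 14.4, 42.34, 32)
t pin? 98 [0.5065 0.2231 0.1049] 0.12477470188225136 (array([499.3, 232.9]), 39.6, 89.5, 37.92, 98)
t riser (array([515.7, 246.3]), 50.1, 79.8, 5.23, 257)
t handle top [0.5148 0.2525 0.3178]
t barrel top (array([ 453. , -234.3]), 55.4, 142.4, 79.32, 870) 0.09114501096790094
t flange? [ 0.445  -0.2319  0.0812]
t plate (array([ 609.5, -316.4]), 80.8, 202.4, 0.64, 1941) 0.11698275343492057
t boss (array([ 590.7, -315.2]), 38.4, 25.9, 1.91, 113) [ 0.5932 -0.3153  0.1064]
s pin? 32 [ 0.5353 -0.0135  0.0996] 0.11431004262249617 (array([537.8, -11.5]), 15.3, 13.0, 51.74, 32)
s pin? 34 [0.5209 0.1534 0.0981] 0.11234587858803867 (array([521.3, 154.1]), 14.5, 14.6, 52.16, 34)
s pin? 225 [0.503  0.2272 0.1047] 0.12471950248552577 (array([498.2, 233.9]), 48.3, 92.4, 38.47, 225)
s riser (array([501.4, 236.4]), 42.8, 90.1, 31.31, 136)
s handle top [0.5104 0.2498 0.3145]
s barrel top (array([ 428.6, -228. ]), 88.4, 188.8, 58.09, 665) 0.08826691102291938
s flange? [ 0.4426 -0.2351  0.0813]
s plate (array([ 608.3, -316. ]), 83.2, 202.4, 1.53, 1792) 0.11463086989469863
s boss (array([ 587. , -316.6]), 33.7, 29.3, 6.79, 94) [ 0.5898 -0.3174  0.1068]
```

View pics/crop0.png

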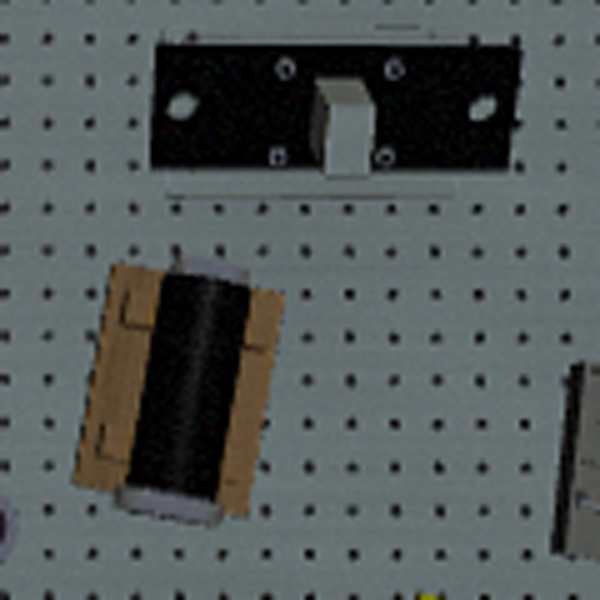

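The crop confirms the choice: black body with the bright flange at the lower end (170,505), on the robot's side, and the ring at (210,270). The plate is black with a bare boss at (348,120).

```bash
cat >> h.py <<'E'
np.set_printoptions(precision=4,suppress=True)
FO=np.array([.5306,.0716,0]);FY=np.deg2rad(5.4)
def fx(x,y,z): return FO+Rn.from_euler("z",FY).apply([x,y,z])
def down(a_deg,tilt=0):  # tool y at heading a, z down; tilt leans tool z towards -tool x
    a=np.deg2rad(a_deg); y=np.array([np.cos(a),np.sin(a),0]); z=np.array([0,0,-1.]); x=np.cross(y,z)
    return Rn.from_matrix(np.stack([x,y,z],1))*Rn.from_euler("y",-np.deg2rad(tilt))
def go(pos,R):
    s=robot.read_state(); R0=Rn.from_rotvec(s["orientation"])
    print("t",round(s["t"],2),"pos",s["tool_pos"],"F",s["force"],"op",s["opening"],"g",s["gripper_force"],"q",s["q"])
    print("delta",R0.inv().apply(np.array(pos)-s["tool_pos"]),(R0.inv()*R).as_rotvec())
def wlook(name):
    s=robot.read_state(); p,d=robot.read_camera("wrist"); save(name,p); m=robot.camera_model("wrist")
    K=np.array(m["K"]);v,u=np.mgrid[0:400,0:640]; dx=u-K[0,2];dy=v-K[1,2];r=np.hypot(dx,dy)+1e-9;th=r/K[0,0]
    T=np.array(m["tool_from_camera"]); st=np.tan(th)*d; P=np.stack([dx/r*st,dy/r*st,d],-1)
    P=P@T[:3,:3].T+T[:3,3]
    W=Rn.from_rotvec(s["orientation"]).apply(P.reshape(-1,3)).reshape(P.shape)+s["tool_pos"]; W[d==0]=np.nan
    np.save(name+".npy",W); return p,W
def sel(X,x0,x1,y0,y1,z0,z1):
    P=X.reshape(-1,3);m=(P[:,0]>x0)&(P[:,0]<x1)&(P[:,1]>y0)&(P[:,1]<y1)&(P[:,2]>z0)&(P[:,2]<z1);return P[m]
def rect(P):
    c,(w,h),a=cv2.minAreaRect((P[:,:2]*1000).astype(np.float32));return np.round(c,1),round(w,1),round(h,1),round(a,2),len(P)
E
python3 -c "
from h import *
go([.444,-.2325,.20],down(79.3))"
```

```text
t 1.5 pos [0.2484 0.5462 0.2296] F [-0.5968 -0.4068  0.5992] op 0.09286922523866743 g 0.0 q [ 1.0586  0.1304  1.4882  0.      1.523  -0.0854]
delta [-0.5004 -0.6279  0.0296] [ 0.   -0.   -0.24]
```

Call:
move_arm(
  deltas=[-0.5,-0.628,0.0,0,0,-0.24,1,-0.5,-0.628,0.0,0,0,-0.24,1,-0.5,-0.628,0.0,0,0,-0.24,1,-0.5,-0.628,0.0,0,0,-0.24,1,-0.5,-0.628,0.0,0,0,-0.24,1,-0.5,-0.628,0.0,0,0,-0.24,1,-0.5,-0.628,0.0,0,0,-0.24,1,-0.5,-0.628,0.0,0,0,-0.24,1,-0.5,-0.628,0.0,0,0,-0.24,1,-0.5,-0.628,0.0,0,0,-0.24,1,-0.5,-0.628,0.03,0,0,-0.24,1,-0.5,-0.628,0.03,0,0,-0.24,1],
)

```text
t: 3.0
tool_pos: [0.4307, -0.182, 0.2091]
orientation: [0.294, 3.126, -0.001]
force: [0.8, 1.5, 1.3]
opening: 0.0927
gripper_force: 0.0
```

```bash
python3 -c "
from h import *
go([.444,-.2325,.20],down(79.3))"
```

```text
t 3.0 pos [ 0.4307 -0.182   0.2091] F [0.8445 1.5089 1.3117] op 0.0926543877785607 g 0.0 q [-0.5098 -0.2276  1.8719  0.0002  1.4956 -1.8932]
delta [-0.0225 -0.0471  0.0092] [-0.0003  0.0017 -0.0006]
```

Call:
move_arm(
  deltas=[-0.022,-0.047,0.009,0,0.002,0,1,-0.022,-0.047,0.009,0,0.002,0,1,-0.022,-0.047,0.009,0,0.002,0,1],
)

```text
t: 3.38
tool_pos: [0.443, -0.2295, 0.1997]
orientation: [-0.294, -3.125, -0.001]
force: [1.3, -0.5, 0.4]
opening: 0.093
gripper_force: 0.0
```

```bash
python3 -c "
from h import *
p,W=wlook('w1')
b=sel(W,.36,.56,-.32,-.14,.065,.1);print('barrel',rect(b),b[:,2].max(),b.mean(0))
t=b[b[:,2]>np.nanpercentile(b[:,2],60)];print(rect(t))
# axis by PCA of ridge
c=t[:,:2].mean(0);u,s,v=np.linalg.svd(t[:,:2]-c,full_matrices=False);a=v[0]*np.sign(v[0,0]);print('yaw',np.rad2deg(np.arctan2(a[1],a[0])),c)
pr=(b[:,:2]-c)@a;h=[(round(x,3),round(float(np.max(b[(pr>x-.002)&(pr<x+.002),2],initial=0)),4)) for x in np.arange(-.085,.085,.006)];print(h)
go([.454,-.2345,.051],down(79.3))"
```

```text
barrel (array([ 455. , -236.2]), 56.2, 143.5, 80.08, 6650) 0.0873905823783002 [ 0.4471 -0.2346  0.077 ]
(array([ 448.5, -240. ]), 38.5, 132.4, 74.88, 2660)
yaw -10.451309272584217 [ 0.4395 -0.2334]
[(np.float64(-0.085), 0.0), (np.float64(-0.079), 0.0), (np.float64(-0.073), 0.0), (np.float64(-0.067), 0.0), (np.float64(-0.061), 0.0), (np.float64(-0.055), 0.0874), (np.float64(-0.049), 0.0871), (np.float64(-0.043), 0.0869), (np.float64(-0.037), 0.0826), (np.float64(-0.031), 0.083), (np.float64(-0.025), 0.0813), (np.float64(-0.019), 0.082), (np.float64(-0.013), 0.0818), (np.float64(-0.007), 0.082), (np.float64(-0.001), 0.0823), (np.float64(0.005), 0.0821), (np.float64(0.011), 0.0822), (np.float64(0.017), 0.0821), (np.float64(0.023), 0.0825), (np.float64(0.029), 0.0816), (np.float64(0.035), 0.0818), (np.float64(0.041), 0.0818), (np.float64(0.047), 0.0818), (np.float64(0.053), 0.0814), (np.float64(0.059), 0.0818), (np.float64(0.065), 0.0818), (np.float64(0.071), 0.0821), (np.float64(0.077), 0.082), (np.float64(0.083), 0.0785)]
t 3.42 pos [ 0.4432 -0.2291  0.2001] F [0.1681 0.6228 0.2378] op 0.09305289146265008 g 0.0 q [-0.5796 -0.1286  1.8012 -0.0004  1.4707 -1.964 ]
delta [-0.0119 -0.0034  0.1491] [ 0.0003 -0.0018  0.0004]
```

View pics/w1.png

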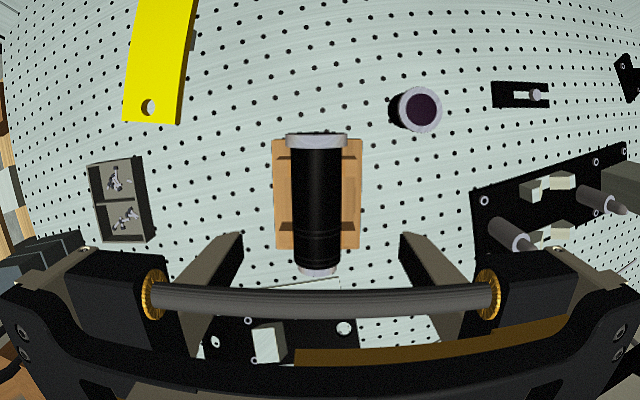

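The wrist picture shows the barrel at (318,200), with the flange at the top (317,140), between the open fingers at (225,270) and (425,270). It refines the barrel centre to about (0.456,-0.236).

Call:
move_arm(
  deltas=[-0.013,-0.0055,0.05,0,-0.002,0.007,1,-0.0135,-0.0055,0.1,0,-0.002,0.007,1,-0.0135,-0.0055,0.1495,0,-0.002,0.007,1,-0.0135,-0.0055,0.1495,0,-0.002,0.007,1,-0.0135,-0.0055,0.1495,0,-0.002,0.007,1,-0.0135,-0.0055,0.1495,0,-0.002,0.007,0.45,-0.0135,-0.0055,0.1495,0,-0.002,0.007,0.45,-0.0135,-0.0055,0.1495,0,-0.002,0.007,0.45,-0.0135,-0.0055,0.1495,0,-0.002,0.007,0.45,-0.0135,-0.0055,0.1495,0,-0.002,0.007,0.45],
  squeeze=30,
)

```text
t: 4.68
tool_pos: [0.4554, -0.2364, 0.0503]
orientation: [0.304, 3.127, 0.004]
force: [0.9, 3.1, 2.3]
opening: 0.049
gripper_force: 30.0
```

```bash
python3 -c "
from h import *
go(fx(0,0,.15),down(95.4))"
```

```text
t 4.67 pos [ 0.4554 -0.2364  0.0503] F [0.9478 3.113  2.2505] op 0.04899864465708401 g 29.99811887741089 q [-0.5806  0.0643  1.9012  0.0026  1.1772 -1.9582]
delta [-0.0144  0.317  -0.0989] [ 0.0027  0.0002 -0.2884]
```

Call:
move_arm(
  deltas=[0,0,-0.03,0,0,0,0.45,0,0,-0.08,0,0,0,0.45,0,0.01,-0.12,0,0,0,0.45,-0.003,0.06,-0.12,0.003,0,-0.1,0.45,-0.007,0.12,-0.12,0.003,0,-0.2,0.45,-0.01,0.18,-0.12,0.003,0,-0.288,0.45,-0.014,0.24,-0.12,0.003,0,-0.288,0.45,-0.014,0.29,-0.12,0.003,0,-0.288,0.45,-0.014,0.317,-0.12,0.003,0,-0.288,0.45,-0.014,0.317,-0.12,0.003,0,-0.288,0.45,-0.014,0.317,-0.12,0.003,0,-0.288,0.45],
)

```text
t: 6.05
tool_pos: [0.5294, 0.0701, 0.1696]
orientation: [0.148, -3.136, 0.005]
force: [-0.1, -0.6, -4.5]
opening: 0.0495
gripper_force: 30.0
```

```bash
python3 - <<'E'
from h import *
go(fx(0,0,.045),down(95.4))
p,W=wlook('w2')
for z in((.085,.1),(.1,.118)):
  for (a,b) in((-.05,.03),(.12,.18)):
    q=sel(W,.48,.58,a,b,*z);print(z,q.mean(0) if len(q) else 0,rect(q) if len(q) else 0)
# saddle faces in fixture frame
P=W.reshape(-1,3);P=P[~np.isnan(P[:,0])];F=Rn.from_euler("z",-FY).apply(P-FO)
m=(F[:,2]>.036)&(F[:,2]<.046)&(abs(F[:,1])<.055)&(abs(F[:,0])<.07);q=F[m];print(len(q),np.histogram(q[:,0],np.arange(-.07,.071,.01)),q[:,1].min() if len(q) else 0,q[:,1].max() if len(q) else 0)
E
```

```text
t 6.05 pos [0.5294 0.0701 0.1696] F [-0.0675 -0.5661 -4.4692] op 0.04945508024277168 g 29.981430172920227 q [ 0.038  -0.0098  1.7446 -0.0035  1.4085 -1.6266]
delta [-0.0016  0.0018  0.1246] [-0.0033 -0.0019  0.0001]
(0.085, 0.1) [ 0.5371 -0.0087  0.0931] (array([538.6, -10. ]), 15.4, 9.5, 52.39, 162)
(0.085, 0.1) [0.5226 0.1505 0.0934] (array([523.9, 152.2]), 9.4, 14.8, 46.74, 170)
(0.1, 0.118) [ 0.5398 -0.0107  0.1055] (array([540.4, -11.3]), 13.6, 11.1, 55.38, 234)
(0.1, 0.118) [0.5249 0.1527 0.1056] (array([525.1, 153. ]), 10.6, 13.8, 62.19, 218)
0 (array([0, 0, 0, 0, 0, 0, 0, 0, 0, 0, 0, 0, 0, 0]), array([-0.07, -0.06, -0.05, -0.04, -0.03, -0.02, -0.01,  0.  ,  0.01,
        0.02,  0.03,  0.04,  0.05,  0.06,  0.07])) 0 0
```

View pics/w2.png

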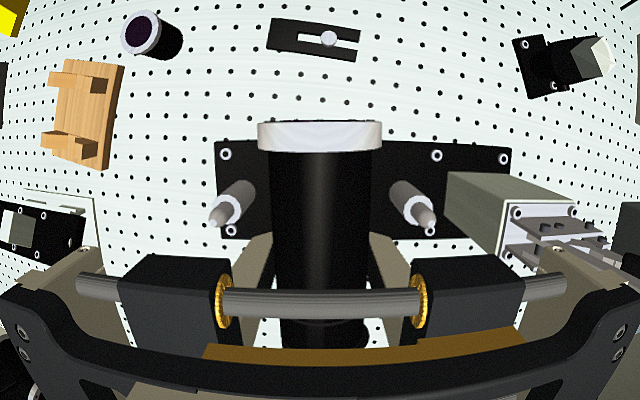

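The barrel hangs level between the pins at (235,205) and (415,205), with its flange at (320,137). Next I'll check where it sits in the grip.

```bash
sed -i 's/FO=np.array.*/FO=np.array([.5318,.0713,0]);FY=np.deg2rad(5.4)/;s/;FY=np.deg2rad(5.4);FY.*/;FY=np.deg2rad(5.4)/' h.py; python3 - <<'E'
from h import *
s=robot.read_state();W=np.load('w2.npy');P=W.reshape(-1,3);P=P[~np.isnan(P[:,0])]
T=Rn.from_rotvec(s["orientation"]).inv().apply(P-s["tool_pos"])
q=T[(abs(T[:,1])<.006)&(T[:,0]>0)&(T[:,0]<.09)&(T[:,2]<.0)]
for x in np.arange(.02,.085,.003):
    k=q[(q[:,0]>x)&(q[:,0]<x+.003)]
    if len(k):print(round(x,3),np.median(k[:,2]),len(k))
f=T[(T[:,0]>.055)&(T[:,0]<.09)&(T[:,2]<.02)&(T[:,2]>-.05)&(abs(T[:,1])<.05)];print(f[:,1].min(),f[:,1].max(),f[:,0].min(),f[:,0].max())
go(fx(0,0,.045),down(95.4))
E
```

```text
0.02 -0.10827964524121114 2950
0.023 -0.08993395521528302 506
0.026 -0.08966049200320153 830
0.029 -0.0870151490396275 600
0.032 -0.029600661683544256 187
0.035 -0.02973497276064118 191
0.038 -0.029577197627458397 203
0.041 -0.029566388370024094 204
0.044 -0.029517236834428664 204
0.047 -0.029567677389255673 207
0.05 -0.02957901488530543 207
0.053 -0.029473075747770403 215
0.056 -0.02959517172517119 191
0.059 -0.03453411540572041 215
0.062 -0.03452322993042721 247
0.065 -0.03460240978582595 218
0.068 -0.03445936987632445 250
0.071 -0.02636176271428141 53
-0.029334977867610548 0.02817320681434544 0.055002766020052 0.07166962980623567
t 6.1 pos [0.5295 0.0697 0.1698] F [ 0.9575 -0.4038 -3.2588] op 0.04938382711222301 g 29.981594681739807 q [ 0.0373 -0.0101  1.7446 -0.0035  1.4085 -1.6265]
delta [-0.0026  0.0018  0.1248] [-0.0034 -0.0015 -0.0007]
```

Call:
move_arm(
  deltas=[-0.0026,0.0018,0.04,-0.003,-0.0015,0,0.45,-0.0026,0.0018,0.08,-0.003,-0.0015,0,0.45,-0.0026,0.0018,0.105,-0.003,-0.0015,0,0.45,-0.0026,0.0018,0.113,-0.003,-0.0015,0,0.45,-0.0026,0.0018,0.117,-0.003,-0.0015,0,0.45,-0.0026,0.0018,0.12,-0.003,-0.0015,0,0.45],
)

```text
t: 6.85
tool_pos: [0.5334, 0.0721, 0.0515]
orientation: [-0.147, 3.135, 0.0]
force: [-0.8, 0.9, -3.4]
opening: 0.0491
gripper_force: 30.0
```

```bash
python3 -c "
from h import *
go(fx(0,0,.0455),down(95.4))"
```

```text
t 6.85 pos [0.5334 0.0721 0.0515] F [-0.7582  0.8742 -3.3854] op 0.04913364069469901 g 29.981809258461 q [ 0.039   0.124   1.8348  0.0001  1.1795 -1.6256]
delta [ 0.0017 -0.0006  0.006 ] [-0.0001  0.0033 -0.0005]
```

Call:
move_arm(
  deltas=[0.0015,-0.0005,0.002,0,0.002,0,0.45,0.0015,-0.0005,0.004,0,0.002,0,0.45,0.0015,-0.0005,0.005,0,0.002,0,0.45,0.0015,-0.0005,0.006,0,0.002,0,0.45,0.0015,-0.0005,0.006,0,0.002,0,0.45],
  squeeze=12,
)

```text
t: 7.48
tool_pos: [0.5311, 0.0716, 0.0448]
orientation: [0.148, -3.138, 0.0]
force: [-1.8, -1.6, 2.2]
opening: 0.0497
gripper_force: 12.0
```

Call:
move_arm(
  deltas=[0,0,0,0,0,0,0.6,0,0,0,0,0,0,0.75,0,0,0,0,0,0,0.75,0,0,-0.03,0,0,0,0.75,0,0,-0.08,0,0,0,0.75,0,0,-0.14,0,0,0,0.75,0,0,-0.14,0,0,0,0.75,0,0,-0.14,0,0,0,0.75],
)

```text
t: 8.48
tool_pos: [0.531, 0.0717, 0.1841]
orientation: [0.148, -3.137, -0.0]
force: [-1.0, 0.2, -0.0]
opening: 0.0699
gripper_force: 0.0
```

```bash
python3 - <<'E'
from h import *
p,W=wlook('w3')
P=W.reshape(-1,3);P=P[~np.isnan(P[:,0])];F=Rn.from_euler("z",-FY).apply(P-FO)
q=F[(abs(F[:,1])<.005)&(abs(F[:,0])<.09)&(F[:,2]>.04)&(F[:,2]<.1)]
for x in np.arange(-.08,.08,.004):
    k=q[(q[:,0]>x)&(q[:,0]<x+.004)]
    if len(k):print(round(x,3),np.median(k[:,2]),end=';')
f=F[(F[:,2]>.06)&(F[:,2]<.09)&(abs(F[:,1])<.035)&(abs(F[:,0])<.09)];print(rect(f))
m=(F[:,2]>.034)&(F[:,2]<.046)&(abs(F[:,1])<.06)&(abs(F[:,1])>.027)&(abs(F[:,0])<.06);q=F[m];print(np.histogram(q[:,0],np.arange(-.056,.057,.004))[0])
for a,b in((-.1,-.07),(.07,.1)):
  k=F[(abs(F[:,0])<.02)&(F[:,1]>a)&(F[:,1]<b)&(F[:,2]>.07)&(F[:,2]<.114)];print(a,k.mean(0),rect(k),rect(k[k[:,2]>.095]))
# plate boss from top cam
# plane-frame analysis
d=np.load('top0.npy');X=cloud('top',d)
w=sel(X,.53,.70,-.43,-.2,.02,.16)
import itertools
# fit plate face plane by RANSAC
rng=np.random.default_rng(0);best=None
for _ in range(500):
    a=w[rng.choice(len(w),3,False)];n=np.cross(a[1]-a[0],a[2]-a[0]);n/=np.linalg.norm(n)+1e-12
    i=abs((w-a[0])@n)<.002
    if best is None or i.sum()>best.sum():best=i
c=w[best].mean(0);n=np.linalg.svd(w[best]-c)[2][2];n*=np.sign(n[2]);print('plane',c,n,best.sum(),np.rad2deg(np.arccos(n[2])))
h=(w-c)@n;yv=np.cross(n,[1,0,0]);yv/=np.linalg.norm(yv);xv=np.cross(yv,n)
L=np.stack([(w-c)@xv,(w-c)@yv,h],1)
print('face',rect(L[abs(h)<.004]));top=L[(h>.041)&(h<.05)];print('bosstop',rect(top),top.mean(0))
cc=np.array(rect(top)[0])/1000; print('boss centre world',c+cc[0]*xv+cc[1]*yv+n*(.045-.020), xv,yv)
cf=np.array(rect(L[abs(h)<.004])[0])/1000; print('from face',c+cf[0]*xv+cf[1]*yv+n*.025)
E
```

```text
-0.072 0.0789129746824761;-0.068 0.07938582520951079;-0.064 0.07923955985368507;-0.06 0.0744218131959182;-0.056 0.07429926185071196;-0.052 0.07420759877981914;-0.048 0.07442633919458909;-0.044 0.07437129541710658;-0.04 0.07386681063591218;-0.036 0.07433321778307993;-0.032 0.07434932052136645;-0.028 0.07424294374106011;-0.024 0.07417234037039307;-0.02 0.07429711546353254;-0.016 0.0742418687441539;-0.012 0.07424310301153751;-0.008 0.0741679941210524;-0.004 0.07436111419088338;0.0 0.0743379888504912;0.004 0.07429429687315027;0.008 0.07418412003836813;0.012 0.07413772283594308;0.016 0.07441093566882767;0.02 0.0742673891773389;0.024 0.0745343890077994;0.028 0.07428628416590256;0.032 0.07399534887693102;0.036 0.07413303456844557;0.04 0.07428535517747172;0.044 0.07422253593636682;0.048 0.07447872691636608;0.052 0.07412097153948555;0.056 0.07429001170295006;0.06 0.07037337885234704;0.064 0.07041649902129421;0.068 0.07016050482464123;(array([-0.3, -0.1]), 142.9, 55.6, 0.22, 7173)
[  0   0  29 116 119 118 115  41   0   0   0   0   0   0   0   0   0   0
   0   0   0  97  98 103 101  88  21   0]
-0.1 [-0.0012 -0.0808  0.0866] (array([  0.2, -82.5]), 27.4, 23.6, 44.17, 769) (array([  0.3, -82.4]), 14.5, 11.5, 42.37, 265)
0.07 [-0.0009  0.0804  0.0867] (array([ 0.1, 81.8]), 23.0, 27.4, 45.18, 777) (array([ 0.8, 81.8]), 12.8, 15.1, 49.1, 274)
plane [ 0.6099 -0.3139  0.0662] [-0.5018 -0.003   0.865 ] 882 30.12040162498629
face (array([-3.3, -1.9]), 73.1, 200.6, 0.31, 1331)
bosstop (array([-1.4, -1.3]), 41.0, 26.1, 0.95, 127) [-0.0021 -0.0014  0.0445]
boss centre world [ 0.5962 -0.3153  0.0871] [ 0.865  -0.0018  0.5018] [-0.      1.      0.0035]
from face [ 0.5945 -0.3159  0.0862]
```

The barrel is level in the vees, centred lengthways to within 1 mm, with its flange at −x. Now the plate.

```bash
python3 - <<'E'
from h import *
R=down(90.5,30);z=R.apply([0,0,1]);print(R.as_matrix())
g=np.array([.5957,-.3155,.0868])+.008*z;print(g)
go(g-.11*z,R)
E
```

```text
[[-0.866  -0.0087  0.5   ]
 [-0.0076  1.      0.0044]
 [-0.5     0.     -0.866 ]]
[ 0.5997 -0.3155  0.0799]
t 8.53 pos [0.5303 0.0717 0.1829] F [ 0.2455  0.7857 -0.8051] op 0.06964436204576754 g 0.0 q [ 0.0385 -0.0158  1.7258  0.      1.4344 -1.6265]
delta [ 0.0221 -0.3873  0.0078] [ 0.0224 -0.5261  0.0836]
```

Call:
move_arm(
  deltas=[0.002,-0.05,-0.02,0,0,0,0.6,0.006,-0.11,-0.02,0,0,0.02,0.6,0.01,-0.17,-0.02,0,-0.1,0.04,0.6,0.014,-0.23,-0.015,0.01,-0.25,0.06,0.6,0.018,-0.29,-0.01,0.015,-0.4,0.08,0.6,0.022,-0.35,0,0.0224,-0.526,0.0836,0.6,0.022,-0.387,0.008,0.0224,-0.526,0.0836,0.6,0.022,-0.387,0.008,0.0224,-0.526,0.0836,0.6,0.022,-0.387,0.008,0.0224,-0.526,0.0836,0.6],
)

```text
t: 9.65
tool_pos: [0.5449, -0.3146, 0.1746]
orientation: [-0.01, 2.618, 0.006]
force: [-0.7, -0.3, -0.0]
opening: 0.0558
gripper_force: 0.0
```

```bash
python3 - <<'E'
from h import *
p,W=wlook('w4')
# refine in plate frame
w=sel(W,.53,.70,-.43,-.2,.02,.16)
R=down(90.5,30);Z=-R.apply([0,0,1]);Xv=-R.apply([1,0,0]);Yv=R.apply([0,1,0])
c=np.array([.5957,-.3155,.0868]);L=np.stack([(w-c)@Xv,(w-c)@Yv,(w-c)@Z],1)
f=L[(abs(L[:,2]+.025)<.006)];A=np.c_[f[:,:2],np.ones(len(f))];print('face plane',np.linalg.lstsq(A,f[:,2],rcond=None)[0],rect(f))
b=L[(L[:,2]>.012)&(L[:,2]<.028)&(abs(L[:,1])<.03)&(abs(L[:,0])<.04)];print('boss',rect(b),b.mean(0),len(b))
for o in robot.recognise('wrist','boss_center')[:2]:print(o)
print(c)
z=R.apply([0,0,1]);go(c+.008*z,R)
E
```

```text
face plane [ 0.0076 -0.0055 -0.0268] (array([-1.6, -2.6]), 201.0, 75.2, 89.73, 12730)
boss (array([-0.3, -2.3]), 25.7, 39.1, 89.08, 1512) [-0.0013 -0.0024  0.0181] 1512
{'uv': [316.3, 195.5], 'confidence': 0.78}
[ 0.5957 -0.3155  0.0868]
t 9.75 pos [ 0.5457 -0.3142  0.1759] F [-0.6472  0.2807  0.8265] op 0.05571772198622633 g 0.0 q [-0.8247 -0.1215  1.9325  0.4546  1.0099 -2.5877]
delta [ 0.0014 -0.0019  0.1101] [0.0015 0.0011 0.0009]
```

View pics/w4.png

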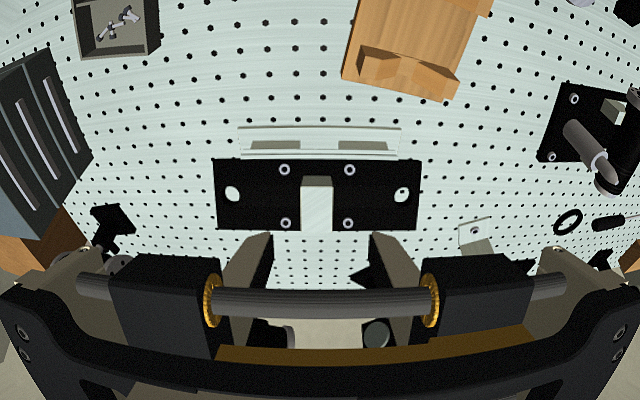

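The wrist picture shows the black plate with its boss at (316,200), centred between the fingers at (245,262) and (392,262). The boss sits 2 mm further towards −y than I had it.

Call:
move_arm(
  deltas=[0.001,-0.004,0.03,0.001,0.001,0,0.6,0.0015,-0.004,0.06,0.001,0.001,0,0.6],
)

```text
t: 10.0
tool_pos: [0.5756, -0.3185, 0.1242]
orientation: [-0.014, 2.616, 0.0]
force: [-0.3, 0.2, 0.4]
opening: 0.056
gripper_force: 0.0
```

```bash
python3 - <<'E'
from h import *
R=down(90.5,30);z=R.apply([0,0,1]);go(np.array([.5957,-.3178,.0864])+.008*z,R)
E
```

```text
t 10.0 pos [ 0.5756 -0.3185  0.1242] F [-0.2752  0.1844  0.4401] op 0.05604855829622383 g 0.0 q [-0.7858  0.0093  1.9083  0.4754  0.8948 -2.6064]
delta [0.0016 0.0007 0.0508] [-0.0015  0.0022  0.0022]
```

q6 is close to its limit of −2.66 here. I'll back out and make the grasp with the half-turned tool, which is the same grasp with q6 near 0.5.

Call:
move_arm(
  deltas=[0,0,-0.03,0,0,0.05,0.6,0,0,-0.07,0,0,0.2,0.6,0,0,-0.08,0,0,0.38,0.6,0,0,-0.08,0,0,0.56,0.6,0,0,-0.08,0,0,0.74,0.6,0,0,-0.08,0,0,0.92,0.6,0,0,-0.08,0,0,1.1,0.6,0,0,-0.08,0,0,1.28,0.6,0,0,-0.08,0,0,1.46,0.6,0,0,-0.08,0,0,1.64,0.6,0,0,-0.08,0,0,1.82,0.6,0,0,-0.08,0,0,2.0,0.6],
)

```text
t: 11.5
tool_pos: [0.535, -0.3182, 0.1934]
orientation: [2.346, 1.514, 0.633]
force: [-0.4, -0.1, -0.2]
opening: 0.0557
gripper_force: 0.0
```

```bash
cat >> h.py <<'E'
HALF=Rn.from_euler("z",np.pi)
E
python3 - <<'E'
from h import *
R=down(90.5,30)*HALF;z=R.apply([0,0,1]);go(np.array([.5957,-.3178,.0864])+(.008-.06)*z,R)
E
```

```text
t 11.5 pos [ 0.535  -0.3182  0.1934] F [-0.447  -0.1228 -0.1937] op 0.0556867083489917 g 0.0 q [-0.8462 -0.1557  1.9301  0.4506  1.0504 -0.5859]
delta [-0.0005 -0.0008  0.071 ] [ 0.0009 -0.0009  1.1378]
```

Call:
move_arm(
  deltas=[0,0,0,0,0,0.18,0.6,0,0,0,0,0,0.36,0.6,0,0,0,0,0,0.54,0.6,0,0,0,0,0,0.72,0.6,0,0,0,0,0,0.9,0.6,0,0,0,0,0,1.08,0.6,-0.0005,-0.001,0.02,0.001,-0.001,1.138,0.6,-0.0005,-0.001,0.06,0.001,-0.001,1.138,0.6,-0.0005,-0.001,0.071,0.001,-0.001,1.138,0.6,-0.0005,-0.001,0.071,0.001,-0.001,1.138,0.6],
)

```text
t: 12.75
tool_pos: [0.569, -0.3181, 0.1304]
orientation: [-3.033, -0.021, -0.81]
force: [0.3, 1.3, 0.7]
opening: 0.056
gripper_force: 0.0
```

```bash
python3 - <<'E'
from h import *
R=down(90.5,30)*HALF;z=R.apply([0,0,1]);go(np.array([.5957,-.3178,.0864])+.008*z,R)
p,W=wlook('w5')
w=sel(W,.53,.70,-.43,-.2,.02,.16)
Z=-z;Xv=R.apply([1,0,0]);Yv=-R.apply([0,1,0])
c=np.array([.5957,-.3178,.0864]);L=np.stack([(w-c)@Xv,(w-c)@Yv,(w-c)@Z],1)
f=L[(abs(L[:,2]+.025)<.004)];A=np.c_[f[:,:2],np.ones(len(f))];print('face plane',np.linalg.lstsq(A,f[:,2],rcond=None)[0],rect(f))
b=L[(L[:,2]>.012)&(L[:,2]<.028)&(abs(L[:,1])<.03)&(abs(L[:,0])<.04)]
if len(b):print('boss',rect(b),b.mean(0),len(b))
E
```

```text
t 12.75 pos [ 0.569  -0.3181  0.1304] F [0.3279 1.3494 0.7045] op 0.05596676962686844 g 0.0 q [-0.7943 -0.0103  1.9142  0.4709  0.9149  0.5331]
delta [0.0012 0.     0.0595] [-0.0012  0.0016  0.0047]
face plane [-0.0013 -0.0056 -0.0263] (array([-0.7, -0.3]), 201.0, 73.8, 89.54, 15921)
boss (array([0.6, 0.1]), 26.5, 40.7, 89.64, 2355) [ 0.0025 -0.0001  0.0184] 2355
```

Call:
move_arm(
  deltas=[0.001,0,0.03,-0.001,0.001,0.006,0.6,0.0015,0,0.052,-0.001,0.001,0.006,0.6,0.0015,0,0.0595,-0.001,0.001,0.006,0.6,0.0015,0,0.0595,-0.001,0.001,0.006,0.6,0.0015,0,0.0595,-0.001,0.001,0.006,0.2,0.0015,0,0.0595,-0.001,0.001,0.006,0.2,0.0015,0,0.0595,-0.001,0.001,0.006,0.2,0.0015,0,0.0595,-0.001,0.001,0.006,0.2],
  squeeze=45,
)

```text
t: 13.8
tool_pos: [0.5999, -0.3191, 0.0806]
orientation: [-3.033, -0.009, -0.814]
force: [-4.6, 3.6, 6.0]
opening: 0.0257
gripper_force: 45.0
```

```bash
python3 - <<'E'
from h import *
R=down(90.5,30)*HALF;z=R.apply([0,0,1]);c=np.array([.5957,-.3178,.0864])+.008*z;go(c+[0,0,.1],R)
go(fx(0,-.2,.19),down(275.4))
E
```

```text
t 13.8 pos [ 0.5999 -0.3191  0.0806] F [-4.6369  3.5726  6.0331] op 0.025685060163897613 g 44.99758958816528 q [-0.7531  0.1234  1.8772  0.4968  0.808   0.525 ]
delta [ 0.0493 -0.0013 -0.0857] [ 0.0014 -0.0008 -0.0025]
t 13.8 pos [ 0.5999 -0.3191  0.0806] F [-4.6369  3.5726  6.0331] op 0.025685060163897613 g 44.99758958816528 q [-0.7531  0.1234  1.8772  0.4968  0.808   0.525 ]
delta [ 0.0131 -0.1916 -0.1189] [ 0.0232 -0.5241 -0.0864]
```

Call:
move_arm(
  deltas=[0,0,-0.008,0,0,0,0.2,0,0,-0.03,0,0,0,0.2,0.02,0,-0.06,0,0,0,0.2,0.04,0,-0.09,0,0,0,0.2,0.04,0,-0.11,0.005,-0.1,-0.02,0.2,0.04,-0.02,-0.12,0.01,-0.22,-0.04,0.2,0.03,-0.06,-0.12,0.015,-0.36,-0.06,0.2,0.02,-0.11,-0.12,0.023,-0.48,-0.086,0.2,0.013,-0.16,-0.119,0.023,-0.524,-0.086,0.2,0.013,-0.19,-0.119,0.023,-0.524,-0.086,0.2,0.013,-0.19,-0.119,0.023,-0.524,-0.086,0.2],
)

```text
t: 15.18
tool_pos: [0.55, -0.1272, 0.1885]
orientation: [-3.137, -0.152, 0.003]
force: [-0.2, -0.8, -3.8]
opening: 0.0254
gripper_force: 45.0
```

```bash
python3 - <<'E'
from h import *
go(fx(0,0,.175),down(275.4))
p,d=robot.read_camera('side');save('s5',p)
p,W=wlook('w6');s=robot.read_state();P=W.reshape(-1,3);P=P[~np.isnan(P[:,0])]
T=Rn.from_rotvec(s["orientation"]).inv().apply(P-s["tool_pos"])
f=T[(abs(T[:,0])<.05)&(abs(T[:,1])<.11)&(T[:,2]>.008)&(T[:,2]<.03)]
if len(f):
  A=np.c_[f[:,:2],np.ones(len(f))];print('face plane',np.linalg.lstsq(A,f[:,2],rcond=None)[0],rect(f),f.min(0),f.max(0))
E
```

```text
t 15.18 pos [ 0.55   -0.1272  0.1885] F [-0.2119 -0.795  -3.7812] op 0.025368592842296426 g 44.98608648777008 q [-0.318   0.0595  1.639   0.      1.4453  1.1559]
delta [ 0.0011 -0.1993  0.0137] [-0.0009  0.002   0.0026]
face plane [ 0.0111 -0.0004  0.0189] (array([10.3, -1.1]), 52.1, 201.6, 0.01, 19107) [-0.0158 -0.1019  0.008 ] [0.0363 0.0997 0.03  ]
```

View pics/w6.png

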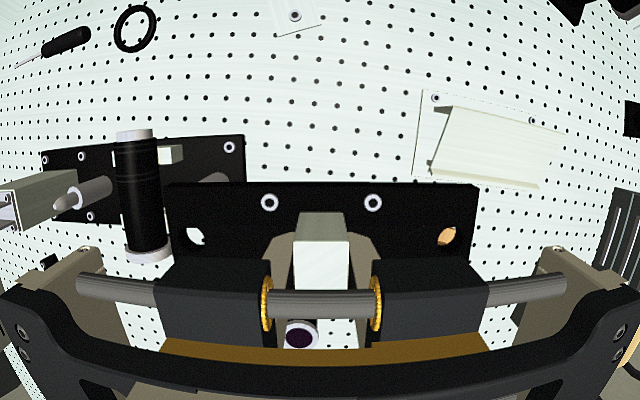

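The plate is held level above the board, with its holes at (195,235) and (447,237). The left pin (75,195) and the seated barrel (143,190) show behind it. The plate is about 0.6° off in pitch and 1 mm off-centre in the grip, and I'll correct both.

```bash
sed -i 's/^FO=.*/FO=np.array([.5323,.0711,0]);FY=np.deg2rad(5.4)/' h.py; python3 - <<'E'
from h import *
W=np.load('w6.npy');P=W.reshape(-1,3);P=P[~np.isnan(P[:,0])];F=Rn.from_euler("z",-FY).apply(P-FO)
for a,b in((-.1,-.06),(.06,.11)):
  k=F[(abs(F[:,0])<.02)&(F[:,1]>a)&(F[:,1]<b)&(F[:,2]>.097)&(F[:,2]<.114)]
  if len(k)>5:print(k.mean(0),rect(k))
q=F[(abs(F[:,1])<.005)&(abs(F[:,0])<.09)&(F[:,2]>.04)&(F[:,2]<.1)]
print('barrel',[(round(x,3),round(float(np.median(q[(q[:,0]>x)&(q[:,0]<x+.006)][:,2])),4)) for x in np.arange(-.084,.08,.006) if ((q[:,0]>x)&(q[:,0]<x+.006)).any()])
s=robot.read_state();h=F[(F[:,2]>.128)&(F[:,2]<.14)&(F[:,1]>.12)&(F[:,1]<.23)];print('riser',rect(h) if len(h) else 0)
R=down(275.4)*Rn.from_euler('y',.011)
go(fx(-.001,-.0011,.155),R)
E
```

```text
[0.0025 0.0803 0.1036] (array([ 2.1, 81.6]), 14.4, 11.1, 24.54, 140)
barrel [(np.float64(-0.072), 0.0793), (np.float64(-0.066), 0.0792), (np.float64(-0.06), 0.0747), (np.float64(-0.054), 0.0741), (np.float64(-0.048), 0.0746), (np.float64(-0.042), 0.0744), (np.float64(-0.036), 0.0743), (np.float64(-0.03), 0.0743), (np.float64(-0.024), 0.0747), (np.float64(-0.018), 0.0743), (np.float64(-0.012), 0.0742), (np.float64(-0.006), 0.0746), (np.float64(0.0), 0.0744), (np.float64(0.006), 0.0741), (np.float64(0.012), 0.0744), (np.float64(0.018), 0.0748), (np.float64(0.024), 0.0745), (np.float64(0.03), 0.074), (np.float64(0.036), 0.0744), (np.float64(0.042), 0.0742), (np.float64(0.048), 0.0743), (np.float64(0.054), 0.0744), (np.float64(0.06), 0.0703), (np.float64(0.066), 0.0704)]
riser (array([  2.9, 155.8]), 46.4, 48.9, 87.85, 673)
t 15.28 pos [ 0.5502 -0.1296  0.189 ] F [ 0.4229 -0.4346 -4.0433] op 0.025676688709058072 g 44.98592555522919 q [-0.3215  0.0599  1.6376 -0.0009  1.445   1.155 ]
delta [ 0.0002 -0.2004  0.034 ] [0.0005 0.0122 0.0001]
```

Call:
move_arm(
  deltas=[0,-0.06,0,0,0.006,0,0.2,0,-0.12,0,0,0.012,0,0.2,0.0005,-0.18,0,0,0.012,0,0.2,0.0007,-0.2,0,0,0.012,0,0.2,0.0007,-0.2,0.02,0,0.012,0,0.2,0.0007,-0.2,0.034,0,0.012,0,0.2,0.0007,-0.2,0.034,0,0.012,0,0.2,0.0007,-0.2,0.034,0,0.012,0,0.2],
)

```text
t: 16.27
tool_pos: [0.5326, 0.0686, 0.1554]
orientation: [-3.138, -0.145, -0.018]
force: [-0.0, 0.0, -3.2]
opening: 0.0255
gripper_force: 45.0
```

```bash
python3 - <<'E'
from h import *
R=down(275.4)*Rn.from_euler('y',.011)
go(fx(-.0005,-.0011,.143),R)
p,W=wlook('w7');s=robot.read_state();P=W.reshape(-1,3);P=P[~np.isnan(P[:,0])]
c=p[190:290,130:520];cv2.imwrite('pics/w7c.png',cv2.resize(c[...,::-1],None,fx=2,fy=2,interpolation=cv2.INTER_CUBIC))
# through-hole points: pins seen through holes
F=Rn.from_euler("z",-FY).apply(P-FO)
for sg in(-1,1):
  k=F[(abs(F[:,0])<.015)&(abs(F[:,1]-sg*.084)<.015)&(F[:,2]>.09)&(F[:,2]<.115)];print(len(k),rect(k) if len(k)>4 else 0)
# plate hole ring: edges of holes in face
T=Rn.from_rotvec(s["orientation"]).inv().apply(P-s["tool_pos"])
f=T[(abs(T[:,0])<.05)&(abs(T[:,1])<.11)&(T[:,2]>.012)&(T[:,2]<.025)]
A=np.c_[f[:,:2],np.ones(len(f))];print(np.linalg.lstsq(A,f[:,2],rcond=None)[0],f.max(0),f.min(0))
E
```

```text
t 16.27 pos [0.5326 0.0686 0.1554] F [-0.0274  0.0356 -3.163 ] op 0.025535457029589495 g 44.98593807220459 q [ 0.0325 -0.0036  1.765   0.0003  1.3688  1.511 ]
delta [-0.0007 -0.0014  0.0124] [ 0.0004 -0.0003 -0.002 ]
0 0
0 0
[-0.0021 -0.0011  0.0192] [0.036  0.1008 0.025 ] [-0.0164 -0.1003  0.012 ]
```

View pics/w7c.png

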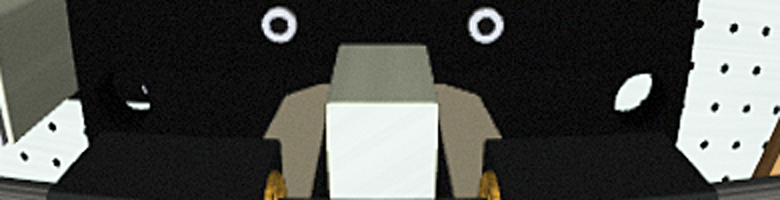

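Both holes, at about (137,92) and (633,92) in the crop, look right for the pins below. Re-measured, the plate is square in the grip, so I'll drop the extra pitch and lower slowly.

```bash
python3 - <<'E'
from h import *
go(fx(-.0005,-.0005,.143),down(275.4))
E
```

```text
t 16.32 pos [0.5329 0.0689 0.1559] F [ 0.308   0.458  -3.8998] op 0.0259957424589147 g 44.98595058917999 q [ 0.0328 -0.004   1.7645  0.0003  1.3688  1.5111]
delta [-0.0011 -0.0018  0.0129] [ 0.0004 -0.0123 -0.0018]
```

Call:
move_arm(
  deltas=[-0.001,-0.0018,0.004,0,-0.012,-0.002,0.2,-0.001,-0.0018,0.009,0,-0.012,-0.002,0.2,-0.001,-0.0018,0.013,0,-0.012,-0.002,0.2,-0.001,-0.0018,0.016,0,-0.012,-0.002,0.2,-0.001,-0.0018,0.018,0,-0.012,-0.002,0.2,-0.001,-0.0018,0.02,0,-0.012,-0.002,0.2,-0.001,-0.0018,0.02,0,-0.012,-0.002,0.2],
)

```text
t: 17.2
tool_pos: [0.5314, 0.0714, 0.1354]
orientation: [3.138, 0.15, -0.001]
force: [-0.6, 0.5, -3.5]
opening: 0.0261
gripper_force: 45.0
```

```bash
python3 - <<'E'
from h import *
go(fx(-.0005,-.0005,.128),down(275.4));print(robot.read_state()["wrist_torque"])
E
```

```text
t 17.2 pos [0.5314 0.0714 0.1354] F [-0.5723  0.5458 -3.4792] op 0.02606944961391524 g 44.98587191104889 q [ 0.0381  0.024   1.7751 -0.0003  1.343   1.5132]
delta [0.0003 0.0009 0.0074] [0.0003 0.0005 0.0015]
[0.0032 0.1635 0.0435]
```

Call:
move_arm(
  deltas=[0.0003,0.0005,0.002,0,0,0.001,0.2,0.0003,0.0005,0.004,0,0,0.001,0.2,0.0003,0.0005,0.006,0,0,0.001,0.2,0.0003,0.0005,0.007,0,0,0.001,0.2,0.0003,0.0005,0.0075,0,0,0.001,0.2],
)

```text
t: 17.82
tool_pos: [0.5321, 0.0709, 0.1281]
orientation: [3.138, 0.149, 0.0]
force: [1.5, -0.6, -3.4]
opening: 0.0261
gripper_force: 45.0
```

```bash
python3 - <<'E'
from h import *
go(fx(-.0005,-.0005,.118),down(275.4));print(robot.read_state()["wrist_torque"])
E
```

```text
t 17.82 pos [0.5321 0.0709 0.1281] F [ 1.5411 -0.5853 -3.4318] op 0.0260742038719173 g 44.98615622520447 q [ 0.0372  0.0319  1.7809 -0.0003  1.3286  1.5133]
delta [-0.0002  0.0004  0.0101] [ 0.0003 -0.0001  0.0005]
[ 0.0235  0.039  -0.0169]
```

Call:
move_arm(
  deltas=[0.0003,0,0.002,0,0,0,0.2,0.0003,0,0.004,0,0,0,0.2,0.0003,0,0.006,0,0,0,0.2,0.0003,0,0.008,0,0,0,0.2,0.0003,0,0.01,0,0,0,0.2,0.0003,0,0.01,0,0,0,0.2],
)

```text
t: 18.58
tool_pos: [0.5322, 0.0709, 0.1178]
orientation: [3.138, 0.149, -0.0]
force: [2.3, 0.2, -5.0]
opening: 0.0261
gripper_force: 45.0
```

```bash
python3 - <<'E'
from h import *
go(fx(-.0005,-.0005,.108),down(275.4));print(robot.read_state()["wrist_torque"])
E
```

```text
t 18.57 pos [0.5322 0.0709 0.1178] F [ 2.252   0.1923 -5.0142] op 0.026075360943712465 g 44.98594880104065 q [ 0.0372  0.0431  1.7892 -0.0003  1.3095  1.5134]
delta [-0.0004  0.0003  0.0098] [0.0003 0.0002 0.0004]
[ 0.0361 -0.0828  0.0027]
```

Call:
move_arm(
  deltas=[0.0005,0,0.002,0,0,0,0.2,0.0005,0,0.004,0,0,0,0.2,0.0005,0,0.006,0,0,0,0.2,0.0005,0,0.0075,0,0,0,0.2,0.0005,0,0.0085,0,0,0,0.2,0.0005,0,0.0095,0,0,0,0.2,0.0005,0,0.0095,0,0,0,0.2],
)

```text
t: 19.45
tool_pos: [0.5326, 0.071, 0.1084]
orientation: [3.138, 0.149, -0.001]
force: [-0.5, -0.6, -3.8]
opening: 0.0258
gripper_force: 45.0
```

```bash
python3 - <<'E'
from h import *
go(fx(-.0005,-.0005,.107),down(275.4));print(robot.read_state()["wrist_torque"])
E
```

```text
t 19.45 pos [0.5326 0.071  0.1084] F [-0.4849 -0.6133 -3.7753] op 0.025784437817904134 g 44.986093640327454 q [ 0.0372  0.0544  1.7957 -0.0003  1.2919  1.5134]
delta [-0.0008  0.0003  0.0014] [0.0003 0.0004 0.0004]
[0.0211 0.1094 0.0117]
```

Not seated yet. I'll lower by fractions of a millimetre until the contact force rises.

Call:
move_arm(
  deltas=[0,0,0.0007,0,0,0,0.2,0,0,0.0014,0,0,0,0.2,0,0,0.002,0,0,0,0.2,0,0,0.002,0,0,0,0.2],
  squeeze=30,
)

```text
t: 19.95
tool_pos: [0.5329, 0.071, 0.1075]
orientation: [3.138, 0.149, 0.0]
force: [-4.0, -0.2, 4.9]
opening: 0.026
gripper_force: 30.0
```

Call:
move_arm(
  deltas=[-0.0003,0,0.0006,0,0,0,0.2,-0.0003,0,0.001,0,0,0,0.2,-0.0003,0,0.001,0,0,0,0.2],
  squeeze=12,
)

```text
t: 20.32
tool_pos: [0.5332, 0.071, 0.1074]
orientation: [3.138, 0.149, 0.002]
force: [-5.2, 0.4, 10.0]
opening: 0.0263
gripper_force: 12.0
```

```bash
python3 - <<'E'
from h import *
p,W=wlook('w8');s=robot.read_state();print(s["tool_pos"],s["force"],s["wrist_torque"]);P=W.reshape(-1,3);P=P[~np.isnan(P[:,0])]
F=Rn.from_euler("z",-FY).apply(P-FO)
f=F[(abs(F[:,0])<.04)&(abs(F[:,1])<.105)&(F[:,2]>.075)&(F[:,2]<.098)]
A=np.c_[f[:,:2],np.ones(len(f))];print(np.linalg.lstsq(A,f[:,2],rcond=None)[0],rect(f),np.median(f[:,2]))
E
```

```text
[0.5332 0.071  0.1074] [-5.4176 -1.1994 10.5785] [-0.0273  1.1929 -0.0657]
[-0.0543  0.      0.0895] (array([12.3, -0.1]), 54.7, 202.0, 0.32, 18849) 0.08880147546874201
```

The plate is hard on its collars, with its upper face at 89 mm as it should be. Releasing.

Call:
move_arm(
  deltas=[0,0,-0.0012,0,0,0,0.3,0,0,-0.0012,0,0,0,0.5,0,0,-0.0012,0,0,0,0.6,0,0,-0.0012,0,0,0,0.6,0,0,-0.03,0,0,0,0.6,0,0,-0.08,0,0,0,0.6,0,0,-0.13,0,0,0,0.6,0,0,-0.18,0,0,0,0.6,0,0,-0.18,0,0,0,0.6,0,0,-0.18,0,0,0,0.6],
)

```text
t: 21.62
tool_pos: [0.5323, 0.071, 0.2849]
orientation: [3.138, 0.149, -0.001]
force: [0.8, -0.1, -1.2]
opening: 0.056
gripper_force: 0.0
```

```bash
python3 - <<'E'
from h import *
p,W=wlook('w9');s=robot.read_state();print(s["t"],s["tool_pos"]);P=W.reshape(-1,3);P=P[~np.isnan(P[:,0])]
F=Rn.from_euler("z",-FY).apply(P-FO)
f=F[(abs(F[:,0])<.033)&(abs(F[:,0])>.01)&(abs(F[:,1])<.098)&(F[:,2]>.08)&(F[:,2]<.098)]
A=np.c_[f[:,:2],np.ones(len(f))];print('plate',np.linalg.lstsq(A,f[:,2],rcond=None)[0],rect(f),np.median(f[:,2]))
b=F[(F[:,2]>.128)&(F[:,2]<.14)&(abs(F[:,1])<.04)&(abs(F[:,0])<.04)];print('boss',rect(b),np.median(b[:,2]))
for c in('top','side'):
  p,d=robot.read_camera(c);X=cloud(c,d).reshape(-1,3);G=Rn.from_euler("z",-FY).apply(X-FO)
  k=G[(G[:,2]>.2)&(G[:,2]<.29)&(G[:,1]>.195)&(G[:,1]<.28)&(abs(G[:,0])<.03)];print(c,'handle',len(k),k.mean(0),k.max(0),k.min(0))
  for z in(.24,.255,.27):
    j=k[abs(k[:,2]-z)<.006]
    if len(j):print(z,j.mean(0))
  a=G[(G[:,2]>.2)&(G[:,2]<.34)&(G[:,1]>.12)&(G[:,1]<.215)&(abs(G[:,0])<.06)];print('arm',a.max(0),a.min(0))
save('t9',robot.read_camera('side')[0])
# handle grip slightly outwards of point: fixture (241,262); tool grasp pt 8 behind TCP
go(fx(0,.240,.320),down(5.4))
E
```

```text
21.675 [0.5318 0.071  0.2839]
plate [ 0.0002 -0.0006  0.089 ] (array([-0., -0.]), 196.0, 66.0, 89.99, 5634) 0.08889399748920478
boss (array([ 1.4, -0.9]), 40.2, 26.4, 0.62, 968) 0.13375112759837865
top handle 167 [-0.0014  0.2358  0.2652] [0.0109 0.2574 0.2831] [-0.0101  0.216   0.2331]
0.24 [-0.0064  0.2204  0.2412]
0.255 [-0.0016  0.2276  0.2562]
0.27 [-0.0008  0.2413  0.2708]
arm [0.0096 0.2055 0.3201] [-0.0086  0.1911  0.3046]
side handle 160 [-0.0042  0.2202  0.2426] [0.0103 0.2482 0.2805] [-0.0131  0.1953  0.201 ]
0.24 [-0.0044  0.2178  0.2402]
0.255 [-0.0053  0.2288  0.2553]
0.27 [-0.0039  0.2391  0.2706]
arm [0.0096 0.2145 0.3276] [-0.0144  0.1528  0.2008]
t 21.82 pos [0.5316 0.071  0.2836] F [-0.1015  0.198  -0.6846] op 0.055531644723834706 g 0.0 q [ 0.0373 -0.0555  1.5812 -0.0003  1.6193  1.5133]
delta [ 0.0007 -0.2401 -0.0364] [-0.0026  0.0027 -1.5703]
```

The plate is home and level: slope under 0.001, face 88.9 mm, boss top 133.8 mm. Next is the handle; I cross above the clamp arm, whose top is at 320 mm, with the tool turned to straddle the grip.

Call:
move_arm(
  deltas=[0,0,-0.05,0,0,-0.1,0.6,0,-0.02,-0.095,0,0,-0.28,0.6,0,-0.07,-0.095,0,0,-0.46,0.6,0,-0.12,-0.095,0,0,-0.64,0.6,0,-0.17,-0.095,0,0,-0.82,0.6,0,-0.22,-0.095,0,0,-1.0,0.6,0.0005,-0.244,-0.095,0,0,-1.18,0.6,0.0005,-0.244,-0.095,0,0,-1.36,0.6,0.0005,-0.244,-0.095,0,0,-1.54,0.6,0.0005,-0.244,-0.095,0,0,-1.57,0.6,0.0005,-0.244,-0.07,0,0,-1.57,0.6,0.0005,-0.244,-0.07,0,0,-1.57,0.6],
)

```text
t: 23.32
tool_pos: [0.509, 0.3134, 0.3526]
orientation: [-2.117, -2.319, 0.008]
force: [-0.2, -0.5, 1.0]
opening: 0.0557
gripper_force: 0.0
```

```bash
python3 - <<'E'
from h import *
go(fx(-.0005,.2436,.258),down(5.4))
p,W=wlook('w10');P=W.reshape(-1,3);P=P[~np.isnan(P[:,0])]
F=Rn.from_euler("z",-FY).apply(P-FO)
k=F[(F[:,2]>.22)&(F[:,2]<.3)&(F[:,1]>.205)&(F[:,1]<.28)&(abs(F[:,0])<.03)];print(len(k),k.max(0),k.min(0))
E
```

```text
t 23.32 pos [0.509  0.3134 0.3526] F [-0.1832 -0.4792  1.0163] op 0.05565234504621054 g 0.0 q [ 0.4662  0.1132  1.2852 -0.0001  1.7485  0.3753]
delta [0.0004 0.0004 0.0946] [-0.0049  0.002  -0.0033]
870 [0.0131 0.2557 0.2805] [-0.0087  0.2052  0.2202]
```

View pics/w10.png

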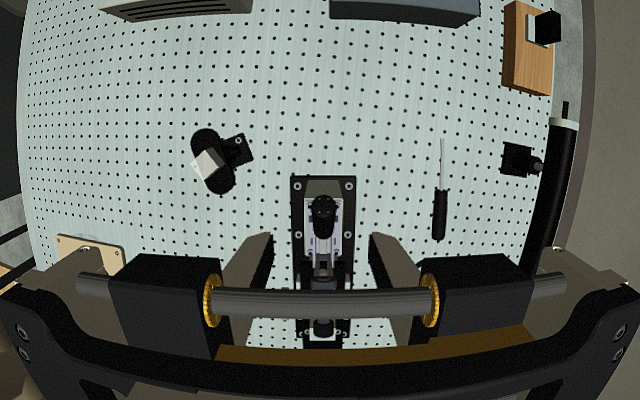

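The clamp handle (323,215) lies between the open fingers at (245,265) and (395,265). I'll descend and grip it.

Call:
move_arm(
  deltas=[0.0004,0.0015,0.03,-0.004,0.002,-0.003,0.55,0.0004,0.0015,0.07,-0.004,0.002,-0.003,0.55,0.0004,0.0015,0.0945,-0.004,0.002,-0.003,0.5,0.0004,0.0015,0.0945,-0.004,0.002,-0.003,0.5,0.0004,0.0015,0.0945,-0.004,0.002,-0.003,0.1,0.0004,0.0015,0.0945,-0.004,0.002,-0.003,0.1,0.0004,0.0015,0.0945,-0.004,0.002,-0.003,0.1,0.0004,0.0015,0.0945,-0.004,0.002,-0.003,0.1],
  squeeze=25,
)

```text
t: 24.38
tool_pos: [0.5106, 0.315, 0.2624]
orientation: [2.111, 2.327, 0.007]
force: [-6.5, 0.1, 6.5]
opening: 0.0205
gripper_force: 25.0
```

```bash
python3 - <<'E'
from h import *
go(fx(0,.2436,.258),down(5.4))
# arc about c: through (235,254)@55deg and (265,185)@0
L=.069/np.sin(np.deg2rad(55));print(L)
# general: fit c and offset perpendicular e: p=c+L(cos,sin)+e(-sin,cos)
a=np.deg2rad(55);A=np.array([[1-np.cos(a),np.sin(a)],[-np.sin(a),1-np.cos(a)]]);l,e=np.linalg.solve(A,[.030,-.069]);c=np.array([.265-l,.185-e]);print(l,e,c)
g0=None
for d in range(55,-6,-5):
  t=np.deg2rad(d);p=c+(l+.015)*np.array([np.cos(t),np.sin(t)])+e*np.array([-np.sin(t),np.cos(t)])
  if g0 is None:g0=p
  print(d,p,p-g0)
E
```

```text
t 24.38 pos [0.5106 0.315  0.2624] F [-6.4765  0.1178  6.475 ] op 0.020516026509287216 g 25.007422864437103 q [0.4664 0.1147 1.4459 0.0014 1.577  0.3691]
delta [-0.0013 -0.0014  0.0044] [ 0.0032 -0.0028  0.0031]
0.08423344662454048
0.08127388338050523 -0.005685268095432513 [0.1837 0.1907]
55 [0.2436 0.2663] [0. 0.]
50 [0.25   0.2608] [ 0.0064 -0.0055]
45 [0.2558 0.2547] [ 0.0122 -0.0115]
40 [0.2611 0.2482] [ 0.0175 -0.0181]
35 [0.2659 0.2412] [ 0.0222 -0.025 ]
30 [0.2699 0.2339] [ 0.0263 -0.0324]
25 [0.2734 0.2262] [ 0.0298 -0.0401]
20 [0.2761 0.2183] [ 0.0325 -0.048 ]
15 [0.2782 0.2101] [ 0.0346 -0.0562]
10 [0.2795 0.2018] [ 0.0359 -0.0645]
5 [0.2801 0.1934] [ 0.0365 -0.0729]
0 [0.28  0.185] [ 0.0364 -0.0813]
-5 [0.2791 0.1766] [ 0.0355 -0.0897]
```

Call:
move_arm(
  deltas=[0.0066,0,0.0045,0,0,0,0.1,0.0126,0,0.0105,0,0,0,0.1,0.018,0,0.0175,0,0,0,0.1,0.023,0,0.0245,0,0,0,0.1,0.0272,0,0.0325,0,0,0,0.1,0.0308,0,0.0405,0,0,0,0.1,0.0338,0,0.0485,0,0,0,0.1,0.036,0,0.0565,0,0,0,0.1,0.0374,0,0.065,0,0,0,0.1,0.038,0,0.0735,0,0,0,0.1,0.038,0,0.081,0,0,0,0.1,0.038,0,0.083,0,0,0,0.1],
)

```text
t: 25.88
tool_pos: [0.5072, 0.3514, 0.1775]
orientation: [2.111, 2.325, 0.001]
force: [-4.0, -5.2, 2.1]
opening: 0.0201
gripper_force: 25.0
```

```bash
python3 - <<'E'
from h import *
go(fx(0,.28,.177),down(5.4))
p,d=robot.read_camera('side');save('s11',p);cv2.imwrite('pics/s11c.png',cv2.resize(p[90:240,190:360,::-1],None,fx=4,fy=4,interpolation=cv2.INTER_CUBIC))
X=cloud('side',d).reshape(-1,3);G=Rn.from_euler("z",-FY).apply(X-FO)
a=G[(G[:,2]>.14)&(G[:,2]<.34)&(G[:,1]>-.04)&(G[:,1]<.12)&(abs(G[:,0])<.03)]
for y in np.arange(-.04,.12,.01):
  j=a[(a[:,1]>y)&(a[:,1]<y+.01)]
  if len(j):print(round(y,3),j[:,2].max())
E
```

```text
t 25.88 pos [0.5072 0.3514 0.1775] F [-3.9592 -5.1755  2.1123] op 0.02005158067420826 g 24.995308220386505 q [ 0.5233  0.2031  1.5029 -0.001   1.4344  0.427 ]
delta [-0.0014 -0.0014  0.0005] [0.0015 0.0004 0.0022]
-0.02 0.1654720292750003
-0.01 0.18859059516482568
0.0 0.18760457778751033
0.01 0.1838073366883167
0.02 0.17992388836044565
0.03 0.17786779799511032
0.04 0.17796621407978672
0.05 0.17771822198215115
0.06 0.179313738015752
0.07 0.17799626352029205
0.08 0.17734580458839105
0.09 0.17577117583118304
0.1 0.17719151132623986
0.11 0.17592576501330845
```

View pics/s11c.png

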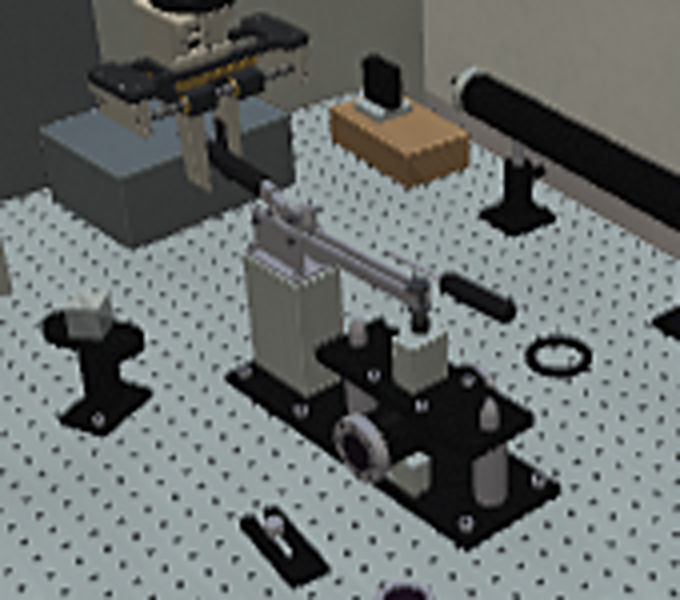

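The side view shows the arm level, with its foot on the boss (420,325) and the handle level in the fingers. I'll press a little further to make sure it locks.

Call:
move_arm(
  deltas=[0,0,0.004,0,0,0,0.1,0,0,0.008,0,0,0,0.1,0,0,0.011,0,0,0,0.1,0,0,0.011,0,0,0,0.1],
)

```text
t: 26.42
tool_pos: [0.5072, 0.3519, 0.1667]
orientation: [2.111, 2.326, 0.003]
force: [-4.7, -3.1, 0.3]
opening: 0.0201
gripper_force: 25.0
```

Call:
move_arm(
  deltas=[0,0,0,0,0,0,0.5,0,0,0,0,0,0,0.5,0,0,-0.05,0,0,0,0.5,0,0,-0.1,0,0,0,0.5,0,0,-0.1,0,0,0,0,0,0,-0.1,0,0,0,0,0,0,-0.1,0,0,0,0],
)

```text
t: 27.3
tool_pos: [0.507, 0.352, 0.2652]
orientation: [2.111, 2.326, 0.002]
force: [0.1, -0.5, 0.0]
opening: 0.0211
gripper_force: 0.0
```

```bash
python3 - <<'E'
from h import *
go(fx(-.0005,.27,.25),down(5.4))
p,W=wlook('w12');p2,d=robot.read_camera('side')
for n,X in(('w',W),('s',cloud('side',d))):
  P=X.reshape(-1,3);P=P[~np.isnan(P[:,0])];G=Rn.from_euler("z",-FY).apply(P-FO)
  a=G[(G[:,2]>.12)&(G[:,2]<.24)&(G[:,1]>-.04)&(G[:,1]<.31)&(abs(G[:,0])<.03)]
  print(n,[(round(y,2),round(float(a[(a[:,1]>y)&(a[:,1]<y+.01)][:,2].max()),4)) for y in np.arange(-.04,.31,.01) if ((a[:,1]>y)&(a[:,1]<y+.01)).any()])
E
```

```text
t 27.3 pos [0.507  0.352  0.2652] F [ 0.0843 -0.5028  0.0487] op 0.021086903038339322 g 0.0 q [0.5238 0.1633 1.3878 0.     1.5891 0.4268]
delta [-0.012  -0.0018  0.0152] [ 0.0013 -0.0006  0.0027]
w [(np.float64(0.12), 0.1664), (np.float64(0.13), 0.1395), (np.float64(0.14), 0.1957), (np.float64(0.15), 0.1941), (np.float64(0.16), 0.1922), (np.float64(0.17), 0.1864), (np.float64(0.18), 0.1353), (np.float64(0.19), 0.1697), (np.float64(0.2), 0.1847), (np.float64(0.21), 0.1963), (np.float64(0.22), 0.1969), (np.float64(0.23), 0.1968), (np.float64(0.24), 0.1973), (np.float64(0.25), 0.1983), (np.float64(0.26), 0.1976), (np.float64(0.27), 0.1975), (np.float64(0.28), 0.1983), (np.float64(0.29), 0.1942)]
s [(np.float64(-0.02), 0.1374), (np.float64(-0.01), 0.1838), (np.float64(0.0), 0.1846), (np.float64(0.01), 0.1812), (np.float64(0.02), 0.1768), (np.float64(0.03), 0.1752), (np.float64(0.04), 0.1779), (np.float64(0.05), 0.1771), (np.float64(0.06), 0.1762), (np.float64(0.07), 0.1761), (np.float64(0.08), 0.1746), (np.float64(0.09), 0.1757), (np.float64(0.1), 0.1749), (np.float64(0.11), 0.175), (np.float64(0.12), 0.1767), (np.float64(0.13), 0.1781), (np.float64(0.14), 0.1949), (np.float64(0.15), 0.1947), (np.float64(0.16), 0.1942), (np.float64(0.17), 0.1873), (np.float64(0.18), 0.1922), (np.float64(0.19), 0.1936), (np.float64(0.2), 0.196), (np.float64(0.21), 0.1989), (np.float64(0.22), 0.1995), (np.float64(0.23), 0.1991), (np.float64(0.24), 0.1984), (np.float64(0.25), 0.1987), (np.float64(0.26), 0.1988), (np.float64(0.27), 0.1974), (np.float64(0.28), 0.2005), (np.float64(0.29), 0.193)]
```

Call:
move_arm(
  deltas=[-0.008,-0.002,0.03,0,0,0,0,-0.008,-0.002,0.05,0,0,0,0,-0.008,-0.002,0.056,0,0,0,0,-0.008,-0.002,0.059,0,0,0,0,-0.008,-0.002,0.062,0,0,0,0,-0.008,-0.002,0.062,0,0,0,0],
)

```text
t: 28.15
tool_pos: [0.5069, 0.3445, 0.2055]
orientation: [2.11, 2.325, 0.008]
force: [0.4, -0.0, -0.4]
opening: 0.0004
gripper_force: 0.0
```

Call:
move_arm(
  deltas=[0,0,0.002,0,0,0,0,0,0,0.004,0,0,0,0,0,0,0.005,0,0,0,0,0,0,0.005,0,0,0,0],
)

```text
t: 28.65
tool_pos: [0.5071, 0.3449, 0.2033]
orientation: [2.11, 2.325, 0.011]
force: [-6.7, -2.6, 15.5]
opening: 0.0002
gripper_force: 7.7
```

Call:
move_arm(
  deltas=[0,0,0.003,0,0,0,0,0,0,0.005,0,0,0,0,0,0,0.005,0,0,0,0],
)

```text
t: 29.02
tool_pos: [0.5073, 0.3453, 0.2012]
orientation: [2.109, 2.325, 0.014]
force: [-14.5, -5.2, 29.9]
opening: 0.0007
gripper_force: 15.1
```

Firm stop at 30 N, so the handle is fully down. I'll retreat and check everything.

Call:
move_arm(
  deltas=[0,0,-0.012,0,0,0,0,0,0,-0.05,0,0,0,0,0.03,0,-0.1,0,0,0,0,0.05,0,-0.12,0,0,0,0,0.05,0,-0.12,0,0,0,0],
)

```text
t: 29.65
tool_pos: [0.5019, 0.3953, 0.3173]
orientation: [2.108, 2.327, 0.013]
force: [0.8, -0.6, -1.0]
opening: 0.0008
gripper_force: 0.0
```

```bash
python3 - <<'E'
from h import *
s=robot.read_state();print(s["t"],s["tool_pos"],s["force"])
for c in('side','top'):
  p,d=robot.read_camera(c);save(c+'13',p);X=cloud(c,d).reshape(-1,3);G=Rn.from_euler("z",-FY).apply(X-FO)
  a=G[(G[:,2]>.12)&(G[:,2]<.24)&(G[:,1]>-.04)&(G[:,1]<.31)&(abs(G[:,0])<.03)]
  print(c,[(round(y,2),round(float(a[(a[:,1]>y)&(a[:,1]<y+.01)][:,2].max()),4)) for y in np.arange(-.04,.31,.02) if ((a[:,1]>y)&(a[:,1]<y+.01)).any()])
  f=G[(abs(G[:,0])<.034)&(abs(G[:,1])<.098)&(abs(G[:,1])>.03)&(G[:,2]>.082)&(G[:,2]<.096)];A=np.c_[f[:,:2],np.ones(len(f))];print('plate',np.linalg.lstsq(A,f[:,2],rcond=None)[0])
  if c=='side': im=cv2.resize(p[90:240,190:360,::-1],None,fx=4,fy=4,interpolation=cv2.INTER_CUBIC);cv2.imwrite('pics/s13c.png',im)
E
```

```text
29.65 [0.5019 0.3953 0.3173] [ 0.7656 -0.5897 -0.9836]
side [(np.float64(-0.02), 0.139), (np.float64(0.0), 0.1834), (np.float64(0.02), 0.1762), (np.float64(0.04), 0.1748), (np.float64(0.06), 0.1765), (np.float64(0.08), 0.1764), (np.float64(0.1), 0.1762), (np.float64(0.12), 0.1753), (np.float64(0.14), 0.1945), (np.float64(0.16), 0.1933), (np.float64(0.18), 0.1913), (np.float64(0.2), 0.1962), (np.float64(0.22), 0.1981), (np.float64(0.24), 0.1983), (np.float64(0.26), 0.196), (np.float64(0.28), 0.1983)]
plate [-0.0049  0.0046  0.0906]
top [(np.float64(-0.02), 0.1377), (np.float64(0.0), 0.1843), (np.float64(0.02), 0.1766), (np.float64(0.04), 0.1763), (np.float64(0.06), 0.1752), (np.float64(0.08), 0.1771), (np.float64(0.1), 0.1771), (np.float64(0.12), 0.1754), (np.float64(0.14), 0.1973), (np.float64(0.16), 0.1942), (np.float64(0.18), 0.1913), (np.float64(0.2), 0.1949), (np.float64(0.22), 0.1991), (np.float64(0.24), 0.1969), (np.float64(0.26), 0.1981), (np.float64(0.28), 0.1971)]
plate [0.0056 0.0038 0.0897]
```

View pics/s13c.png

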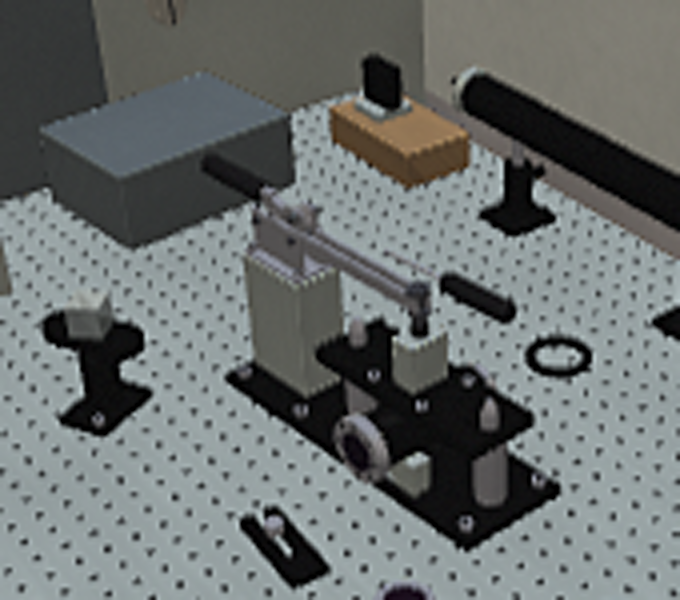

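The picture shows the handle (235,172) and the arm level, the foot on the boss (420,325), the plate on both pins and the barrel in the vees. The robot is clear of everything, so I'm handing in.

```bash
python3 -c "
from plant import robot
print(robot.close_job())"
```

```text
the job is handed in; nothing more can be done
None
```

The job is handed in after about 30 s of the 69 s: the barrel lies level and centred in the vees with its flange on the robot's side, the plate is home on both collars, and the clamp handle is fully down with its foot on the boss.

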